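# Switch the grinding-ball sorter to its other chute and run the batch down

## Task

The four white grinding balls waiting behind the red feed stop of the ball sorter belong in the tray on the other side from the one its blue rocking gate now leads to. With the fingertips, press the raised end of the gate down so that it rocks over and stays, then push the red stop fully aside so that all four balls run down the chute into that tray, and push the stop fully shut again. Do not touch the balls or move the trays by hand, do not pick anything up, and leave the vials, jar and other things round the sorter where they stand.

Things in the scene. Friction and masses are not known exactly. Their poses are not given: they have to be found in the camera images.
- sorter: the bench-top ball sorter, an aluminium frame fixed to the worktop. Origin: on the worktop under the pivot of the rocking gate. Its -x axis points to its front (towards the robot, turned up to 0.3 rad), +y to its left as the robot sees it. Base plate 275 x 350 mm, 8 mm thick. A feed chute slopes down from the back to the middle of the gate; at each end of the gate an outlet chute slopes to the front, over a tray
- gate (a joint): tilt of the blue rocking gate, a 228 mm long trough on a pivot (axis along the sorter's x, 100 mm above the worktop). It is at rest only at its two stops: +0.28 rad, left end low, balls run to the left tray; -0.28 rad, right end low, balls run to the right tray. A brass tumbler weight and an over-centre spring strut under the pivot hold it there: about 2 N down on the raised pad starts it over, and just past level it snaps over by itself
- pad_left (a point): centre of the top face of the black 30 x 30 mm finger pad at the left end of the gate, on its front side: sorter frame x -52 mm, y +80 mm, and 118 mm above the worktop when the gate is level; about 22 mm higher or lower at the stops. The pad is the place to press
- pad_right (a point): the same at the right end of the gate, sorter frame x -52 mm, y -80 mm
- stop (a joint): position of the feed stop, a steel blade on a slide across the feed chute: 0 m shut, 0.032 m fully open (it slides to the sorter's +y, its left); friction holds it (1.2 N) where it is left
- stop_tab (a point): centre of the upright red tab of the feed stop: 8 mm thick along the sorter's y (the sliding direction), 26 mm wide along x, 34 mm tall (about 191 to 225 mm above the worktop); sorter frame x 60 mm, y 0 when shut. Below it, up to 184 mm above the worktop, is its guide rail, from y -39 to +71 mm; nothing stands higher than that within 80 mm of the tab, except the dark block that carries it (up to 192 mm, 30 mm long in y)
- tray_left: grey open tray, 90 x 100 x 30 mm (100 along its y), 3 mm walls, loose, in front of the sorter under its left outlet chute; origin at the centre of its underside
- tray_right: the same under the right outlet chute
- ball_1_center (a point): centre of white grinding ball 1, 20 mm in diameter, waiting in the feed chute behind the stop (ball 1 lowest)
- ball_2_center (a point): centre of white grinding ball 2, 20 mm in diameter, waiting in the feed chute behind the stop (ball 1 lowest)
- ball_3_center (a point): centre of white grinding ball 3, 20 mm in diameter, waiting in the feed chute behind the stop (ball 1 lowest)
- ball_4_center (a point): centre of white grinding ball 4, 20 mm in diameter, waiting in the feed chute behind the stop (ball 1 lowest)
- vial_3: capped sample vial with a blue cap, 27 mm wide, 66 mm tall, standing between the trays; origin under its centre; leave it alone
- jar_1: jar with a red lid, 50 mm wide, 72 mm tall, standing on the sorter's base plate left of the feed chute; leave it alone
- petri_dish: round clear dish, 60 mm wide, 14 mm tall, right of the sorter; leave it alone
- vial_0: capped sample vial with a black cap, 27 mm wide, 66 mm tall, right of the sorter; leave it alone
- tape_1: roll of black tape, 58 mm wide, 19 mm tall, left of the sorter; leave it alone
Mind the look-alikes: they are no part of the job. What is shaped like the tray_right but brown is not meant. What is shaped like the tray_left but yellow is not meant.

How it is judged:
On the way, in this order (a step that is already met when the one before it is completed fails the run):
1. the gate has been rocked over to its other stop while the feed stop is still shut (distance of pad_left from where it was at the start of the episode above 0.026 m and (value of joint gate above 0.25 rad or value of joint gate below -0.25 rad) and value of joint stop below 0.006 m), for 0.2 s.
2. the feed stop is pushed fully open with the gate still over (distance of pad_left from where it was at the start of the episode above 0.026 m and (value of joint gate above 0.25 rad or value of joint gate below -0.25 rad) and value of joint stop above 0.026 m), for 0.1 s.
3. all four balls lie in the tray that the gate now leads to (((value of joint gate above 0.25 rad and x of ball_1_center in the frame of tray_left between -0.045 and 0.045 m and y of ball_1_center in the frame of tray_left between -0.05 and 0.05 m and height (world z) of each of ball_1_center, ball_2_center, ball_3_center, ball_4_center below 0.04 m and x of ball_2_center in the frame of tray_left between -0.045 and 0.045 m and y of ball_2_center in the frame of tray_left between -0.05 and 0.05 m and x of ball_3_center in the frame of tray_left between -0.045 and 0.045 m and y of ball_3_center in the frame of tray_left between -0.05 and 0.05 m and x of ball_4_center in the frame of tray_left between -0.045 and 0.045 m and y of ball_4_center in the frame of tray_left between -0.05 and 0.05 m) or (value of joint gate below -0.25 rad and x of ball_1_center in the frame of tray_right between -0.045 and 0.045 m and y of ball_1_center in the frame of tray_right between -0.05 and 0.05 m and height (world z) of each of ball_1_center, ball_2_center, ball_3_center, ball_4_center below 0.04 m and x of ball_2_center in the frame of tray_right between -0.045 and 0.045 m and y of ball_2_center in the frame of tray_right between -0.05 and 0.05 m and x of ball_3_center in the frame of tray_right between -0.045 and 0.045 m and y of ball_3_center in the frame of tray_right between -0.05 and 0.05 m and x of ball_4_center in the frame of tray_right between -0.045 and 0.045 m and y of ball_4_center in the frame of tray_right between -0.05 and 0.05 m))), for 0.2 s.
At the end, for the whole second after the job is handed in: the gate rests at the stop opposite to its start (beyond 0.25 rad), all four balls are inside the tray on that side, and the feed stop is shut to within 4 mm (distance of pad_left from where it was at the start of the episode above 0.026 m and (value of joint gate above 0.25 rad or value of joint gate below -0.25 rad) and ((value of joint gate above 0.25 rad and x of ball_1_center in the frame of tray_left between -0.045 and 0.045 m and y of ball_1_center in the frame of tray_left between -0.05 and 0.05 m and height (world z) of each of ball_1_center, ball_2_center, ball_3_center, ball_4_center below 0.04 m and x of ball_2_center in the frame of tray_left between -0.045 and 0.045 m and y of ball_2_center in the frame of tray_left between -0.05 and 0.05 m and x of ball_3_center in the frame of tray_left between -0.045 and 0.045 m and y of ball_3_center in the frame of tray_left between -0.05 and 0.05 m and x of ball_4_center in the frame of tray_left between -0.045 and 0.045 m and y of ball_4_center in the frame of tray_left between -0.05 and 0.05 m) or (value of joint gate below -0.25 rad and x of ball_1_center in the frame of tray_right between -0.045 and 0.045 m and y of ball_1_center in the frame of tray_right between -0.05 and 0.05 m and height (world z) of each of ball_1_center, ball_2_center, ball_3_center, ball_4_center below 0.04 m and x of ball_2_center in the frame of tray_right between -0.045 and 0.045 m and y of ball_2_center in the frame of tray_right between -0.05 and 0.05 m and x of ball_3_center in the frame of tray_right between -0.045 and 0.045 m and y of ball_3_center in the frame of tray_right between -0.05 and 0.05 m and x of ball_4_center in the frame of tray_right between -0.045 and 0.045 m and y of ball_4_center in the frame of tray_right between -0.05 and 0.05 m)) and value of joint stop below 0.004 m and linear speed of each of tray_left, tray_right below 0.02 m/s); the robot touches nothing.
It fails at once if the hand touches a ball (contact force between any of the fingers, the arm and ball_1 above 0.3 N or contact force between any of the fingers, the arm and ball_2 above 0.3 N or contact force between any of the fingers, the arm and ball_3 above 0.3 N or contact force between any of the fingers, the arm and ball_4 above 0.3 N).
It fails at once if a tray is shifted by more than 15 mm (distance of any of tray_left, tray_right from where it was at the start of the episode above 0.015 m).
It fails at once if a ball misses the trays and falls to the worktop ((height (world z) of ball_1_center below 0.03 m and (x of ball_1_center in the frame of tray_left above 0.046 m or y of ball_1_center in the frame of tray_left above 0.051 m or x of ball_1_center in the frame of tray_left below -0.046 m or y of ball_1_center in the frame of tray_left below -0.051 m) and (x of ball_1_center in the frame of tray_right above 0.046 m or y of ball_1_center in the frame of tray_right above 0.051 m or x of ball_1_center in the frame of tray_right below -0.046 m or y of ball_1_center in the frame of tray_right below -0.051 m)) or (height (world z) of ball_2_center below 0.03 m and (x of ball_2_center in the frame of tray_left above 0.046 m or y of ball_2_center in the frame of tray_left above 0.051 m or x of ball_2_center in the frame of tray_left below -0.046 m or y of ball_2_center in the frame of tray_left below -0.051 m) and (x of ball_2_center in the frame of tray_right above 0.046 m or y of ball_2_center in the frame of tray_right above 0.051 m or x of ball_2_center in the frame of tray_right below -0.046 m or y of ball_2_center in the frame of tray_right below -0.051 m)) or (height (world z) of ball_3_center below 0.03 m and (x of ball_3_center in the frame of tray_left above 0.046 m or y of ball_3_center in the frame of tray_left above 0.051 m or x of ball_3_center in the frame of tray_left below -0.046 m or y of ball_3_center in the frame of tray_left below -0.051 m) and (x of ball_3_center in the frame of tray_right above 0.046 m or y of ball_3_center in the frame of tray_right above 0.051 m or x of ball_3_center in the frame of tray_right below -0.046 m or y of ball_3_center in the frame of tray_right below -0.051 m)) or (height (world z) of ball_4_center below 0.03 m and (x of ball_4_center in the frame of tray_left above 0.046 m or y of ball_4_center in the frame of tray_left above 0.051 m or x of ball_4_center in the frame of tray_left below -0.046 m or y of ball_4_center in the frame of tray_left below -0.051 m) and (x of ball_4_center in the frame of tray_right above 0.046 m or y of ball_4_center in the frame of tray_right above 0.051 m or x of ball_4_center in the frame of tray_right below -0.046 m or y of ball_4_center in the frame of tray_right below -0.051 m))).
It fails at once if a bystander is shifted by more than 20 mm, or tipped (distance of any of vial_3, jar_1, petri_dish, vial_0, tape_1 from where it was at the start of the episode above 0.02 m or angle between any of vial_3, jar_1, petri_dish, vial_0, tape_1's own z axis and vertical above 0.5 rad).
It also fails if it takes over 53 s, if anything falls off the work surface, if the arm or the gripper's body presses on something with over 40 N, if the wrist force passes 120 N, or if a joint passes its speed limit or range.

## Robot

A 6-joint arm with a two-finger parallel gripper is mounted at the origin on a cart in front of the work surface, level with it; the furniture and walls round the work are solid. World frame = base frame: x ahead of the robot, y to its left, z up, the work surface at z = 0. Lengths are in m, angles in rad, forces in N, time in s.
With the tool pointing down it reaches from about 0.3 to 0.85 m from the base axis. Payload 4.2 kg.
Tool frame: the origin (TCP) lies between the finger pads; the fingertips stand 11 mm ahead of it and the grasp point (between the pads) lies 8 mm behind it; z points along the fingers, y is the line along which they close (so a half turn about z gives the same grasp; the last joint's range is limited). The gripper opens to 91 mm and grips with 3 to 60 N. Pads are 32 mm wide; open, the fingers measure 118 mm over their backs; the gripper's body (76 mm by 178 mm) begins 60 mm behind the grasp point.
Start: joints at [-1.321, 0.32, 1.565, -0, 1.257, -0.02], TCP at [0.153, -0.554, 0.225] pointing down, gripper open.
Joint ranges: [-3.11, 3.11], [-0.84, 2.01], [0.21, 2.61], [-1.34, 4.49], [0.05, 2.63], [-2.56, 2.56]. Speed limits (rad/s): [2.57, 2.57, 3.14, 3.14, 3.14, 3.14].

## Interface

Orientations are given as [roll, pitch, yaw] about the fixed x, y, z axes, in that order (R = Rz(yaw) Ry(pitch) Rx(roll)).
In Python, from plant import get_obs, get_image, camera_model, sign_off gives the robot as it stands.
- The arm moves only by the tool step_arm, never from a script. Its argument "commands" is a list of rows, each an object of numbers: "ax", "ay", "az": the turn, a rotation vector about the tool's x, y, z normalised to -1 to 1, where 1 is 360 degrees; "x", "y", "z": the shift along the tool's x, y, z normalised to -1 to 1, where 1 is 0.5 m; "claw": the finger opening in mm, from 0 to 91.2. In form: [{"ax": .., "ay": .., "az": .., "x": .., "y": .., "z": .., "claw": ..}, ...]. A call has 1 to 8 rows; each row is the pose to reach, as a shift and turn from the pose commanded when the call began, along the tool's axes at that moment, turning the shorter way round; what a row does not reach only later rows make up. A row lasts 1/8 s, in which the tool goes at most 62.5 mm and 10.7 degrees, less where a joint would pass 70% of its speed; a pose out of reach is approached as far as the arm can. A call with a number of a shift or a turn outside -1 to 1 is refused whole. A call with a gripper value outside its range is refused whole. The fingers move at their own pace and stop on an object; "newtons" is the grip in N (left out, the last holds). Time passes only in rows, so rows that repeat a pose let the fingers close. It gives the time, the measured TCP pose, the force, the opening and the grip force at its end, in the units of the state.
- get_obs(): the state, without advancing time (a new reading comes with each control period).
- get_image(name): name is "side" or "top"; returns the picture (420x560x3 uint8, red, green, blue); there is no depth.
- camera_model(name): a dict with "camera_matrix" (3x3 intrinsics, pixels), "extrinsics" (4x4, takes a point from camera to world coordinates). Camera axes: x right, y up, looking along -z (the intrinsics and any distortion apply to the point x, -y, -z); pixel columns grow to the right and rows downward; lengths in m; the calibration is good to about 2 mm. A picture is of the moment at which its call begins. camera_model takes no time and is no camera call.
- sign_off(): hands the job in; it is judged then, once.
The state is a dict: "time_s": time; "qpos": joint angles; "qd": joint speeds; "effort": joint torques, N m; "position": TCP position; "orientation": TCP orientation; "wrist_force": force on the tool from outside, world axes, zero at the start; "moment": the same for the moment, N m; "finger_gap": opening from 0.0 (shut) to 1.0 (fully open); "gripper_force": force on a finger pad.
Only numpy, scipy, OpenCV 4.12 (cv2) and the standard library are available. Lean on these libraries where they do the work, as an engineer would, in place of code of your own. Each camera call takes 0.05 s, during which the arm holds its last target. There are 200 camera calls.

## Working session

There is one attempt and no reset: what is moved stays moved. The work goes in short steps, Python scripts to look and compute and a tool call to move; the robot and the scene stay as the last step left them, time stands still between calls to the robot, and variables do not carry over. Pictures are saved under pics/ and viewed, at most 10 in all, crops included, and the job is handed in when it is done.

Besides the shell and the picture viewer there is one more tool, called in YAML: its name, and indented under it one key for each argument. step_arm: Moves the arm, as the interface text tells. Its arguments: {"type":"object","properties":{"commands":{"type":"array"},"newtons":{"type":"number"}},"required":["commands"]}

```bash
mkdir -p pics; python3 - <<'E'
from plant import *
import cv2,numpy as np
for n in("top","side"):
    cv2.imwrite(f"pics/{n}0.png",get_image(n)[:,:,::-1]); m=camera_model(n); print(n,np.round(m["camera_matrix"],1).tolist(),np.round(m["extrinsics"],3).tolist(),[k for k in m])
o=get_obs();print(o["position"],o["orientation"],o["time_s"],o["wrist_force"])
E
```

```text
top [[532.8, 0.0, 281.5], [0.0, 532.8, 204.0], [0.0, 0.0, 1.0]] [[0.026, 0.997, -0.076, 0.459], [-0.999, 0.023, -0.029, 0.057], [-0.027, 0.077, 0.997, 1.417], [0.0, 0.0, 0.0, 1.0]] ['camera_matrix', 'extrinsics']
side [[411.3, 0.0, 278.9], [0.0, 411.3, 201.4], [0.0, 0.0, 1.0]] [[1.0, 0.01, 0.009, 0.579], [0.003, 0.466, -0.885, -0.779], [-0.013, 0.885, 0.466, 0.607], [0.0, 0.0, 0.0, 1.0]] ['camera_matrix', 'extrinsics']
[ 0.15315773 -0.55377847  0.22418912] [-3.13998370e+00 -4.11043646e-05  2.69788796e-01] 0.1 [0.19101309 0.11019192 0.22438643]
```

View pics/top0.png

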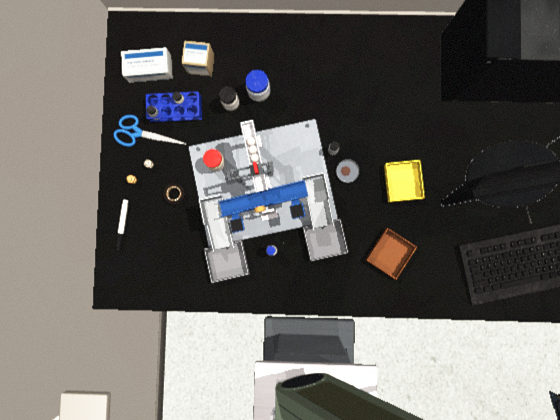

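View pics/side0.png

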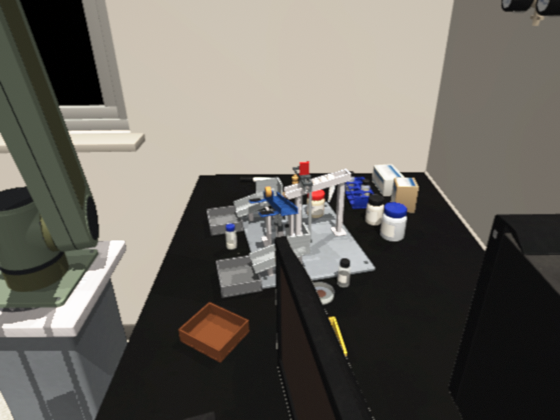

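The top view shows the sorter turned a little left, with pads near (237,225) and (297,212) and the red tab near (256,169). The side view shows the tab at (304,168). I'll enlarge both and measure the colours.

```bash
cat > h.py <<'E'
from plant import *
import cv2,numpy as np
def ray(n,u,v):
    m=camera_model(n);K=np.array(m["camera_matrix"]);E=np.array(m["extrinsics"])
    d=np.linalg.inv(K)@[u,v,1];return E[:3,3],E[:3,:3]@(d*[1,-1,-1])
def plane(n,u,v,z):
    o,d=ray(n,u,v);return o+d*(z-o[2])/d[2]
def tri(a,b):
    o,d=ray("top",*a);p,e=ray("side",*b)
    s=np.linalg.lstsq(np.c_[d,-e],p-o,rcond=None)[0];A=o+d*s[0];B=p+e*s[1];return (A+B)/2,np.linalg.norm(A-B)
def proj(n,P):
    m=camera_model(n);E=np.linalg.inv(np.array(m["extrinsics"]));q=E[:3,:3]@P+E[:3,3];q=np.array(m["camera_matrix"])@(q*[1,-1,-1]);return q[:2]/q[2]
def blobs(img,f,amin=15):
    r,g,b=[img[:,:,i].astype(int) for i in range(3)]
    n,_,s,c=cv2.connectedComponentsWithStats(f(r,g,b).astype(np.uint8))
    return [(np.round(c[i],1).tolist(),s[i].tolist()) for i in range(1,n) if s[i,4]>=amin]
red=lambda r,g,b:(r>120)&(g<60)&(b<60)
blue=lambda r,g,b:(b>90)&(r<60)&(b>g+40)
E
python3 - <<'E'
from h import *
T=cv2.imread("pics/top0.png")[:,:,::-1];S=cv2.imread("pics/side0.png")[:,:,::-1]
print("top red",blobs(T,red,8),"\nside red",blobs(S,red,8));print("top blue",blobs(T,blue,60),"\nside blue",blobs(S,blue,60))
a=cv2.resize(T[110:290,180:360],(540,540),interpolation=2)[:,:,::-1];b=cv2.resize(S[150:300,200:350],(540,540),interpolation=2)[:,:,::-1]
cv2.imwrite("pics/c1.png",a);cv2.imwrite("pics/c2.png",b)
r,g,bb=[T[:,:,i].astype(int) for i in range(3)]
m=blue(r,g,bb).astype(np.uint8);m[:170]=0;m[235:]=0;m[:,:200]=0;m[:,330:]=0
print(cv2.minAreaRect(cv2.findNonZero(m)))
E
```

```text
top red [([256.2, 169.2], [254, 164, 5, 9, 15])] 
side red [([303.5, 168.5], [299, 162, 10, 13, 95]), ([318.7, 196.4], [313, 190, 12, 10, 45])]
top blue [([143.8, 54.4], [126, 52, 36, 6, 95]), ([256.0, 79.9], [246, 69, 22, 24, 299]), ([173.8, 106.4], [146, 91, 56, 31, 974]), ([263.8, 198.7], [220, 181, 87, 39, 1198])] 
side blue [([357.0, 194.3], [345, 177, 24, 31, 381]), ([283.2, 206.3], [273, 196, 24, 20, 209]), ([395.3, 209.8], [385, 202, 22, 16, 247])]
((265.303955078125, 207.11630249023438), (33.55359649658203, 86.54883575439453), 76.4295654296875)
```

View pics/c1.png

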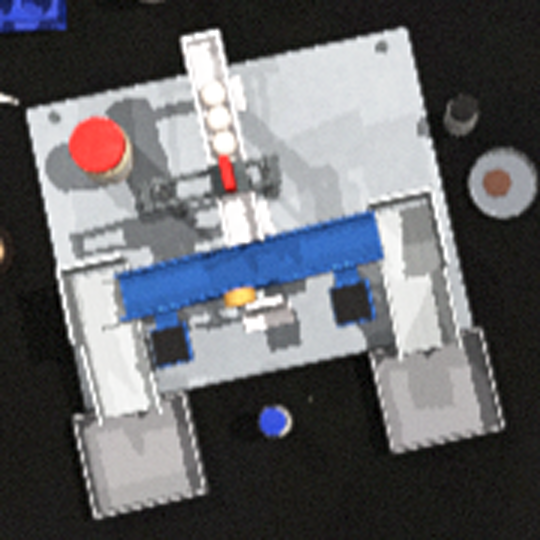

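View pics/c2.png

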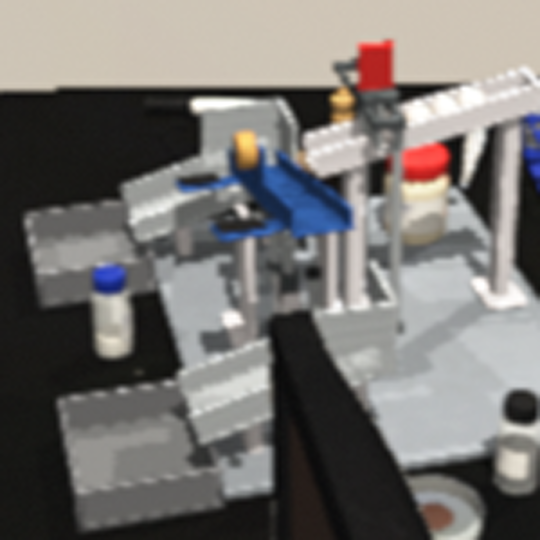

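The crops show the left pad at about (237,225) and the right pad at about (297,211) in the top view. In the side view the right pad is near (266,211) and the left pad near (258,201). Next I triangulate them.

```bash
python3 - <<'E'
from h import *
tab,e=tri((256.2,169.2),(303.5,168.5));print("tab",tab,e)
for n,a,b in(("L",(237.3,225),(258.3,200.6)),("R",(297.3,210.7),(266.3,211))): print(n,tri(a,b))
for hL,hR in((.140,.096),(.096,.140)):
    L=plane("top",237.3,225,hL);R=plane("top",297.3,210.7,hR);d=L-R
    print(hL,L,R,np.linalg.norm(d[:2]),"yaw",np.arctan2(-d[0],d[1]))
yaw=np.arctan2(-(L-R)[0],(L-R)[1])
for y in (yaw,):
  c,s=np.cos(y),np.sin(y);Rm=np.array([[c,-s],[s,c]])
  o=tab[:2]-Rm@[.06,0];print("origin from tab",o,"yaw",y)
  for q in((-.052,.08),(-.052,-.08)):
    p=o+Rm@q
    for z in(.096,.140):
        P=np.r_[p,z];print(q,P,z,proj("top",P),proj("side",P))
E
```

```text
tab [0.63093991 0.15266122 0.2064265 ] 0.002354036903167258
L (array([0.50955443, 0.20536179, 0.09085354]), np.float64(0.009572648844700616))
R (array([0.5413086 , 0.05624112, 0.14183401]), np.float64(0.0010096281615478053))
0.14 [0.50308548 0.19942306 0.14      ] [0.54374742 0.05617694 0.096     ] 0.14890548356872632 yaw 0.2765850937201705
0.096 [0.5046066  0.20433699 0.096     ] [0.54092214 0.05619961 0.14      ] 0.1525237787567493 yaw 0.24040662594048837
origin from tab [0.57266543 0.13837537] yaw 0.24040662594048837
(-0.052, 0.08) [0.50311308 0.20369359 0.096     ] 0.096 [237.53899398 225.60730689] [254.0399311  199.38203676]
(-0.052, 0.08) [0.50311308 0.20369359 0.14      ] 0.14 [235.52832219 224.94490542] [253.35333033 184.6229102 ]
(-0.052, -0.08) [0.5412087  0.04829499 0.096     ] 0.096 [300.45289323 211.79613914] [266.47580325 229.63984647]
(-0.052, -0.08) [0.5412087  0.04829499 0.14      ] 0.14 [300.59794412 210.65906139] [265.95820483 213.39270947]
```

The right pad is raised (about 0.140 m) at (0.541, 0.056). The tab at z 0.206 matches the expected 0.208, and the sorter origin found from the tab agrees with the one from the pads to 2 mm. Yaw is about 0.24. I'll press the right pad with closed fingers.

step_arm:
  commands:
    - {"x": 0.535,"y": -0.485,"z": -0.06,"az": 0.005,"claw": 0}
    - {"x": 0.535,"y": -0.485,"z": -0.06,"az": 0.005,"claw": 0}
    - {"x": 0.535,"y": -0.485,"z": -0.06,"az": 0.005,"claw": 0}
    - {"x": 0.535,"y": -0.485,"z": -0.06,"az": 0.005,"claw": 0}
    - {"x": 0.535,"y": -0.485,"z": -0.06,"az": 0.005,"claw": 0}
    - {"x": 0.535,"y": -0.485,"z": -0.06,"az": 0.005,"claw": 0}
    - {"x": 0.535,"y": -0.485,"z": -0.06,"az": 0.005,"claw": 0}

```text
schema error: expected keys ax, ay, az, x, y, z, claw
```

step_arm:
  commands:
    - {"ax": 0,"ay": 0,"x": 0.535,"y": -0.485,"z": -0.06,"az": 0.005,"claw": 0}
    - {"ax": 0,"ay": 0,"x": 0.535,"y": -0.485,"z": -0.06,"az": 0.005,"claw": 0}
    - {"ax": 0,"ay": 0,"x": 0.535,"y": -0.485,"z": -0.06,"az": 0.005,"claw": 0}
    - {"ax": 0,"ay": 0,"x": 0.535,"y": -0.485,"z": -0.06,"az": 0.005,"claw": 0}
    - {"ax": 0,"ay": 0,"x": 0.535,"y": -0.485,"z": -0.06,"az": 0.005,"claw": 0}
    - {"ax": 0,"ay": 0,"x": 0.535,"y": -0.485,"z": -0.06,"az": 0.005,"claw": 0}
    - {"ax": 0,"ay": 0,"x": 0.535,"y": -0.485,"z": -0.06,"az": 0.005,"claw": 0}

```text
time_s: 0.98
position: [0.3476, -0.2468, 0.2551]
orientation: [-3.141, -0.001, 0.244]
wrist_force: [0.1, 0.1, 0.1]
finger_gap: 0.266
gripper_force: 0.0
```

step_arm:
  commands:
    - {"ax": 0,"ay": 0,"x": 0.515,"y": -0.497,"z": 0.06,"az": 0,"claw": 0}
    - {"ax": 0,"ay": 0,"x": 0.515,"y": -0.497,"z": 0.06,"az": 0,"claw": 0}
    - {"ax": 0,"ay": 0,"x": 0.515,"y": -0.497,"z": 0.06,"az": 0,"claw": 0}
    - {"ax": 0,"ay": 0,"x": 0.515,"y": -0.497,"z": 0.06,"az": 0,"claw": 0}
    - {"ax": 0,"ay": 0,"x": 0.515,"y": -0.497,"z": 0.06,"az": 0,"claw": 0}
    - {"ax": 0,"ay": 0,"x": 0.515,"y": -0.497,"z": 0.06,"az": 0,"claw": 0}
    - {"ax": 0,"ay": 0,"x": 0.515,"y": -0.497,"z": 0.06,"az": 0,"claw": 0}

```text
time_s: 1.85
position: [0.5391, 0.0542, 0.2235]
orientation: [-3.142, 0.002, 0.241]
wrist_force: [-1.2, 0.2, 0.0]
finger_gap: 0.002
gripper_force: 0.0
```

```bash
python3 - <<'E'
from h import *
T=get_image("top");S=get_image("side")
a=cv2.resize(T[110:290,180:360],(540,540),interpolation=2);b=cv2.resize(S[120:270,200:350],(540,540),interpolation=2)
c=np.hstack([cv2.resize(a,(400,400)),cv2.resize(b,(400,400))]);cv2.imwrite("pics/d1.png",c[:,:,::-1])
print(get_obs()["position"])
E
```

```text
[0.53769951 0.05204161 0.22420099]
```

View pics/d1.png

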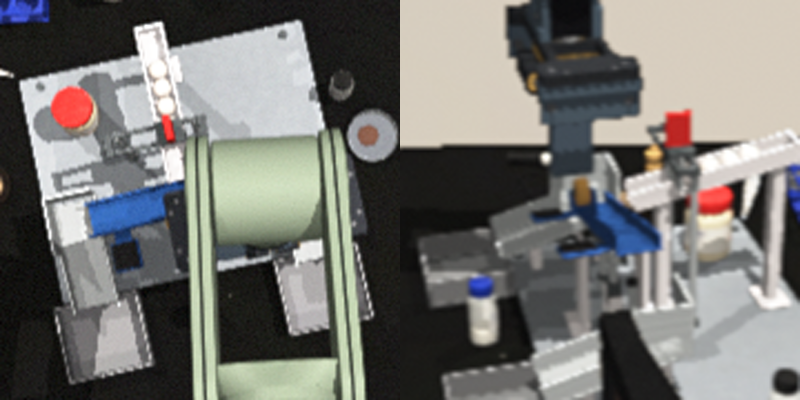

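The view shows the closed fingers above the right pad and clear of the trough, so I press now.

step_arm:
  commands:
    - {"ax": 0,"ay": 0,"az": 0,"x": 0,"y": 0,"z": 0.07,"claw": 0}
    - {"ax": 0,"ay": 0,"az": 0,"x": 0,"y": 0,"z": 0.12,"claw": 0}
    - {"ax": 0,"ay": 0,"az": 0,"x": 0,"y": 0,"z": 0.14,"claw": 0}
    - {"ax": 0,"ay": 0,"az": 0,"x": 0,"y": 0,"z": 0.16,"claw": 0}
    - {"ax": 0,"ay": 0,"az": 0,"x": 0,"y": 0,"z": 0.18,"claw": 0}
    - {"ax": 0,"ay": 0,"az": 0,"x": 0,"y": 0,"z": 0.2,"claw": 0}
    - {"ax": 0,"ay": 0,"az": 0,"x": 0,"y": 0,"z": 0.215,"claw": 0}
    - {"ax": 0,"ay": 0,"az": 0,"x": 0,"y": 0,"z": 0.215,"claw": 0}

```text
time_s: 2.95
position: [0.5375, 0.0532, 0.1167]
orientation: [-3.141, 0.001, 0.239]
wrist_force: [-0.5, -0.1, -0.4]
finger_gap: 0.005
gripper_force: 0.0
```

step_arm:
  commands:
    - {"ax": 0,"ay": 0,"az": 0,"x": 0,"y": 0,"z": -0.12,"claw": 0}
    - {"ax": 0,"ay": 0,"az": 0,"x": 0,"y": 0,"z": -0.24,"claw": 0}
    - {"ax": 0,"ay": 0,"az": 0,"x": 0,"y": 0,"z": -0.3,"claw": 0}
    - {"ax": 0,"ay": 0,"az": 0,"x": 0,"y": 0,"z": -0.3,"claw": 45}
    - {"ax": 0,"ay": 0,"az": 0,"x": 0,"y": 0,"z": -0.3,"claw": 45}

```text
time_s: 3.58
position: [0.5372, 0.0531, 0.2662]
orientation: [-3.141, 0.002, 0.239]
wrist_force: [0.5, -0.3, 0.2]
finger_gap: 0.191
gripper_force: 0.0
```

```bash
python3 - <<'E'
from h import *
T=get_image("top");S=get_image("side")
a=T[110:290,180:360];b=S[120:270,200:350]
c=np.hstack([cv2.resize(a,(400,400)),cv2.resize(b,(400,400))]);cv2.imwrite("pics/d2.png",c[:,:,::-1])
print(get_obs()["position"],blobs(S,red),blobs(T,red))
E
```

```text
[0.53711339 0.05308009 0.2655535 ] [([303.6, 168.4], [299, 162, 10, 13, 94]), ([318.8, 196.5], [313, 190, 12, 10, 41])] [([256.3, 169.1], [254, 164, 5, 9, 17])]
```

View pics/d2.png

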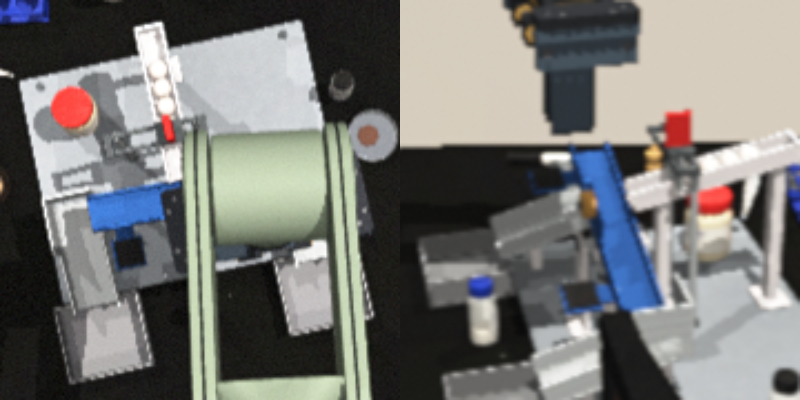

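The gate has rocked over: the side view shows the right pad low and the left end up, with the tab unmoved. Next I straddle the tab.

step_arm:
  commands:
    - {"ax": 0,"ay": 0,"az": 0,"x": 0.11,"y": -0.075,"z": 0,"claw": 45}
    - {"ax": 0,"ay": 0,"az": 0,"x": 0.229,"y": -0.149,"z": 0,"claw": 45}
    - {"ax": 0,"ay": 0,"az": 0,"x": 0.229,"y": -0.149,"z": 0,"claw": 45}
    - {"ax": 0,"ay": 0,"az": 0,"x": 0.229,"y": -0.149,"z": 0,"claw": 45}
    - {"ax": 0,"ay": 0,"az": 0,"x": 0.229,"y": -0.149,"z": 0,"claw": 45}

```text
time_s: 4.3
position: [0.6306, 0.1514, 0.2672]
orientation: [3.141, 0.002, 0.238]
wrist_force: [0.1, -0.3, 0.1]
finger_gap: 0.492
gripper_force: 0.0
```

step_arm:
  commands:
    - {"ax": 0,"ay": 0,"az": 0,"x": 0,"y": 0,"z": 0.06,"claw": 45}
    - {"ax": 0,"ay": 0,"az": 0,"x": 0,"y": 0,"z": 0.114,"claw": 45}
    - {"ax": 0,"ay": 0,"az": 0,"x": 0,"y": 0,"z": 0.114,"claw": 45}
    - {"ax": 0,"ay": 0,"az": 0,"x": 0,"y": -0.03,"z": 0.114,"claw": 45}
    - {"ax": 0,"ay": 0,"az": 0,"x": 0,"y": -0.05,"z": 0.114,"claw": 45}
    - {"ax": 0,"ay": 0,"az": 0,"x": 0,"y": -0.07,"z": 0.114,"claw": 45}
    - {"ax": 0,"ay": 0,"az": 0,"x": 0,"y": -0.088,"z": 0.114,"claw": 45}
    - {"ax": 0,"ay": 0,"az": 0,"x": 0,"y": -0.102,"z": 0.114,"claw": 45}

```text
time_s: 5.3
position: [0.6196, 0.2028, 0.2106]
orientation: [3.141, -0.0, 0.239]
wrist_force: [0.0, -0.2, 0.3]
finger_gap: 0.494
gripper_force: 0.6
```

```bash
python3 - <<'E'
from h import *
T=get_image("top");S=get_image("side")
a=T[110:290,180:360];b=S[120:270,200:350]
c=np.hstack([cv2.resize(a,(400,400)),cv2.resize(b,(400,400))]);cv2.imwrite("pics/d3.png",c[:,:,::-1])
o=get_obs();print(o["position"],o["wrist_force"],blobs(S,red,5),blobs(T,red,5))
E
```

```text
[0.6192826  0.20316358 0.2102738 ] [-0.09281458  0.52295198 -0.29672843] [([318.5, 196.4], [313, 190, 12, 10, 47])] []
```

View pics/d3.png

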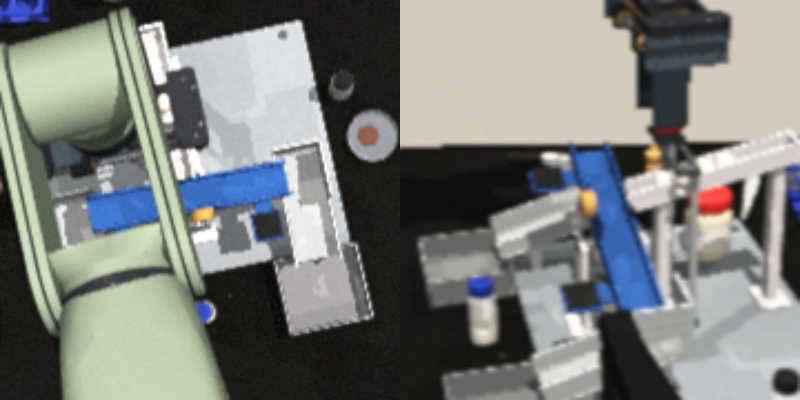

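The stop is mostly open with the fingers round the tab, and the balls are starting down. I push on to the end, then wait.

step_arm:
  commands:
    - {"ax": 0,"ay": 0,"az": 0,"x": 0,"y": -0.004,"z": 0,"claw": 45}
    - {"ax": 0,"ay": 0,"az": 0,"x": 0,"y": -0.006,"z": 0,"claw": 45}
    - {"ax": 0,"ay": 0,"az": 0,"x": 0,"y": -0.006,"z": 0,"claw": 45}
    - {"ax": 0,"ay": 0,"az": 0,"x": 0,"y": -0.006,"z": 0,"claw": 45}
    - {"ax": 0,"ay": 0,"az": 0,"x": 0,"y": -0.006,"z": 0,"claw": 45}
    - {"ax": 0,"ay": 0,"az": 0,"x": 0,"y": -0.006,"z": 0,"claw": 45}
    - {"ax": 0,"ay": 0,"az": 0,"x": 0,"y": -0.006,"z": 0,"claw": 45}
    - {"ax": 0,"ay": 0,"az": 0,"x": 0,"y": -0.006,"z": 0,"claw": 45}

```text
time_s: 6.4
position: [0.619, 0.2041, 0.2101]
orientation: [3.14, 0.001, 0.238]
wrist_force: [1.5, -5.6, -2.0]
finger_gap: 0.495
gripper_force: 2.7
```

step_arm:
  commands:
    - {"ax": 0,"ay": 0,"az": 0,"x": 0,"y": 0,"z": 0,"claw": 45}
    - {"ax": 0,"ay": 0,"az": 0,"x": 0,"y": 0,"z": 0,"claw": 45}
    - {"ax": 0,"ay": 0,"az": 0,"x": 0,"y": 0,"z": 0,"claw": 45}
    - {"ax": 0,"ay": 0,"az": 0,"x": 0,"y": 0,"z": 0,"claw": 45}
    - {"ax": 0,"ay": 0,"az": 0,"x": 0,"y": 0,"z": 0,"claw": 45}
    - {"ax": 0,"ay": 0,"az": 0,"x": 0,"y": 0,"z": 0,"claw": 45}
    - {"ax": 0,"ay": 0,"az": 0,"x": 0,"y": 0,"z": 0,"claw": 45}
    - {"ax": 0,"ay": 0,"az": 0,"x": 0,"y": 0,"z": 0,"claw": 45}

```text
time_s: 7.4
position: [0.619, 0.2041, 0.2101]
orientation: [3.14, 0.001, 0.238]
wrist_force: [0.7, -5.4, -1.3]
finger_gap: 0.494
gripper_force: 2.7
```

```bash
python3 - <<'E'
from h import *
T=get_image("top");S=get_image("side")
a=T[110:290,180:360];b=S[150:300,200:350]
c=np.hstack([cv2.resize(a,(400,400)),cv2.resize(b,(400,400))]);cv2.imwrite("pics/d4.png",c[:,:,::-1])
o=get_obs();print(o["position"],o["wrist_force"])
E
```

```text
[0.61894249 0.20404987 0.21013079] [ 0.48573956 -5.66918247 -2.01309188]
```

View pics/d4.png

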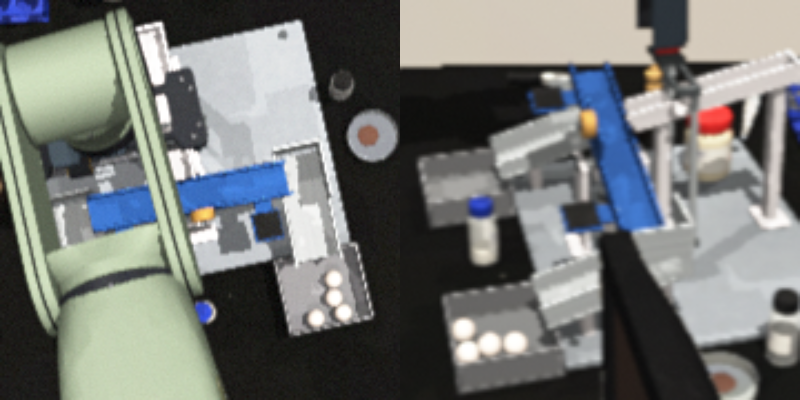

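All four balls are in the right tray: the top view shows them around (330,300). The stop is at its end, with a 5.6 N reaction. Now I push it shut with the other finger.

step_arm:
  commands:
    - {"ax": 0,"ay": 0,"az": 0,"x": 0,"y": 0.03,"z": 0,"claw": 45}
    - {"ax": 0,"ay": 0,"az": 0,"x": 0,"y": 0.065,"z": 0,"claw": 45}
    - {"ax": 0,"ay": 0,"az": 0,"x": 0,"y": 0.085,"z": 0,"claw": 45}
    - {"ax": 0,"ay": 0,"az": 0,"x": 0,"y": 0.105,"z": 0,"claw": 45}
    - {"ax": 0,"ay": 0,"az": 0,"x": 0,"y": 0.125,"z": 0,"claw": 45}
    - {"ax": 0,"ay": 0,"az": 0,"x": 0,"y": 0.14,"z": 0,"claw": 45}
    - {"ax": 0,"ay": 0,"az": 0,"x": 0,"y": 0.146,"z": 0,"claw": 45}
    - {"ax": 0,"ay": 0,"az": 0,"x": 0,"y": 0.146,"z": 0,"claw": 45}

```text
time_s: 8.5
position: [0.6356, 0.1367, 0.2105]
orientation: [-3.136, -0.0, 0.238]
wrist_force: [-2.1, 7.9, 0.8]
finger_gap: 0.491
gripper_force: 4.0
```

The 7.9 N reaction and 69 mm of travel match the shut end stop. I back off and lift.

step_arm:
  commands:
    - {"ax": 0,"ay": 0,"az": 0,"x": 0,"y": -0.02,"z": 0,"claw": 45}
    - {"ax": 0,"ay": 0,"az": 0,"x": 0,"y": -0.036,"z": 0,"claw": 45}
    - {"ax": 0,"ay": 0,"az": 0,"x": 0,"y": -0.036,"z": 0,"claw": 45}
    - {"ax": 0,"ay": 0,"az": 0,"x": 0,"y": -0.036,"z": -0.1,"claw": 45}
    - {"ax": 0,"ay": 0,"az": 0,"x": 0,"y": -0.036,"z": -0.2,"claw": 45}
    - {"ax": 0,"ay": 0,"az": 0,"x": 0,"y": -0.036,"z": -0.24,"claw": 45}
    - {"ax": 0,"ay": 0,"az": 0,"x": 0,"y": -0.036,"z": -0.24,"claw": 45}
    - {"ax": 0,"ay": 0,"az": 0,"x": 0,"y": -0.036,"z": -0.24,"claw": 45}

```text
time_s: 9.5
position: [0.6314, 0.1512, 0.3288]
orientation: [3.141, 0.003, 0.238]
wrist_force: [-0.5, -0.8, -0.9]
finger_gap: 0.492
gripper_force: 0.0
```

```bash
python3 - <<'E'
from h import *
T=get_image("top");S=get_image("side")
a=T[110:290,180:360];b=S[150:300,200:350]
c=np.hstack([cv2.resize(a,(400,400)),cv2.resize(b,(400,400))]);cv2.imwrite("pics/d5.png",c[:,:,::-1])
o=get_obs();print(o["position"],o["wrist_force"],blobs(S,red),"start 303.5,168.5")
E
```

```text
[0.63136251 0.15129548 0.32851698] [ 0.42957193  0.11050241 -0.59660513] [([303.7, 168.4], [300, 162, 9, 13, 92]), ([318.7, 196.5], [313, 190, 12, 10, 43])] start 303.5,168.5
```

View pics/d5.png

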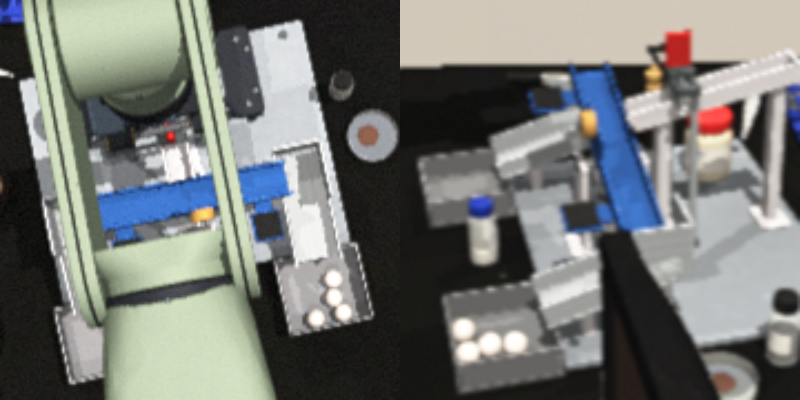

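The tab is back at its starting pixel, the gate is over, the four balls are in the right tray and the hand is clear.

```bash
python3 -c "from plant import *; print(sign_off())"
```

```text
the job is handed in; nothing more can be done
None
```

The gate is rocked over to the right, all four balls lie in the right tray, the feed stop is shut again, and the job was handed in at about 9.6 s on the robot's clock; the hand-in returned no verdict.

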